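Extend the handle rest to its next hole

ROBOT

A 6-joint arm with a two-finger parallel gripper is mounted at the origin on the work surface. World frame = base frame: x ahead of the robot, y to its left, z up, the work surface at z = 0. Lengths are in mm, angles in rad, forces in N, time in s.
With the tool pointing down it reaches from about 300 to 775 mm from the base axis. Payload 14.6 kg.
Tool frame: the origin (TCP) lies on the centre line of the jaws, within the pads' length; the fingertips stand 19 mm ahead of it and the grasp point (between the pads) is the TCP; z points along the fingers, y is the direction in which the jaws open and shut (so a half turn about z gives the same grasp; the last joint's range is limited). The gripper opens to 85 mm and grips with 20 to 120 N. Pads are 22 mm wide; open, the fingers measure 114 mm over their backs; the gripper's body (76 mm by 85 mm) begins 54 mm behind the grasp point. The pads swing forward as they close: fully open they stand 13 mm farther back than shut.
Start: joints at [1.066, 0.3, 1.521, -0, 1.321, -0.067], TCP at [233.168, 498.119, 219.381] pointing down, gripper open.
Joint ranges: [-3.03, 3.03], [-0.79, 2.21], [0.23, 2.52], [-1.04, 4.18], [0, 3.07], [-2.55, 2.55]. Speed limits (rad/s): [2.22, 2.22, 2.57, 3.14, 3.14, 3.14].

INTERFACE

Orientations are given as [roll, pitch, yaw] about the fixed x, y, z axes, in that order (R = Rz(yaw) Ry(pitch) Rx(roll)).
In Python, from station import robot gives the robot as it stands. Calls block until the motion is done:
- robot.move_to(position, orientation): joint-space move of the TCP to a pose.
- robot.line_to(position, rot=None, v=150): straight line of the TCP; rot=None keeps the orientation; v is the mean speed in mm/s.
- robot.move_j(angles): joint-space move.
- robot.open() and robot.clamp(newtons=None): open the fingers fully, or close them until they stop; newtons is the grip in N (None keeps the last).
- robot.sleep(seconds).
- robot.inverse_kinematics(position, orientation): joint angles nearest the present ones, or None.
- robot.capture(name): name is "side" or "top"; returns the picture (384x512x3 uint8, blue, green, red); there is no depth.
- robot.camera_model(name): a dict with "mtx" (3x3 intrinsics, pixels), "dist" ([k1, k2, p1, p2, k3] as OpenCV has them; the pictures are not rectified), "eye" and "orientation" of the camera in the world. Camera axes: x right, y down, z forward; pixel columns grow to the right and rows downward; lengths in mm; the calibration is good to about 2 mm. A picture is of the moment at which its call begins. camera_model takes no time and is no camera call.
A pose or a line that the arm cannot do raises robot.MotionError and nothing moves.
- robot.finish_job(): hands the job in, once; it reports no verdict.
Readings, each from a call of its own:
- robot.get_time_s(): time.
- robot.get_q(): joint angles.
- robot.get_dq(): joint speeds.
- robot.get_tau(): joint torques, N m.
- robot.get_tool_pos(): TCP position.
- robot.get_eef_rot(): TCP orientation.
- robot.get_wrist_force(): force on the tool from outside, world axes, zero at the start.
- robot.get_moment(): the same for the moment, N m.
- robot.get_gripper_width(): opening from 0.0 (shut) to 1.0 (fully open).
Only numpy, scipy, OpenCV 4.12 (cv2) and the standard library are available. Lean on these libraries where they do the work, as an engineer would, in place of code of your own. Each camera call takes 0.05 s, during which the arm holds its last target. There are 200 camera calls.

TASK

Two telescoping bench arms stand on the cutting mat, and the next axe handle needs the handle rest, the one whose sliding tube ends in a V-shaped fork, set longer. Push its sprung button down, slide the tube out (the way the fork points) to the next hole, let the button pop fully up there and let go. Leave the other arm, the one with the flat plate on its end, at its present setting.

Things in the scene. Friction and masses are not known exactly. Their poses are not given: they have to be found in the camera images.
- handle_rest: Fixed dark steel tube, 170 long, 50 wide, flat top 56 up, on a wooden base 190 x 90 x 12 mm. Origin: centre of the base's underside; x along the tube towards the fork, z up. The top's 14 mm slot widens to two 28 mm square holes at x = -45 (button now) and +25 mm (next hole). The sliding tube's V fork: two bars 72 apart at the tips, 111 up, at x = 120 mm. May be the left or the right arm.
- rest_tube (a joint): How far the fork's aluminium tube is slid out, m: 0 +-0.004 with the button in the first hole, 0.070 +-0.004 in the next; end stop at 0.072. Locked while the button is up; about 2 N of friction while it is down. The button travels with the tube: its axis is at x = -0.045 + this value, y = 0 in handle_rest.
- rest_button (a joint): How far the handle rest's button is pressed down, m: 0 up, 0.012 fully down (spring 3.5 to 6.5 N). A round black upright knob, 28 mm across, 36 tall, on a thin stem; underside 70, top 106 mm above handle_rest's origin when up. Pressed over 7 mm it frees the tube; let go between holes it stays caught down until within 4 mm of a hole. Can be gripped by its sides from above, or pressed on top.
- stop_tube (a joint): How far the tube of the other arm is slid out, in m: about 0 at the start, and to be left there. That arm is just the same except that its tube ends in a flat upright steel plate 84 mm wide, 75 mm tall.
Things that resemble listed ones, but are neither listed nor needed, are in the scene too. What is shaped like the handle_rest but orange or turquoise is not meant.

How it is judged:
By the outcome, as a careful person would: the job done as asked, in the order asked, and still so for the second after the job is handed in, with the robot touching nothing.
It also fails if it takes over 32 s, if anything falls off the work surface, if the arm or the gripper's body presses on something with over 40 N, if the wrist force passes 120 N, or if a joint passes its speed limit or range.

## Working session

There is one attempt and no reset: what is moved stays moved. The work goes in short steps, each a Python script; the robot and the scene stay as the last script left them, time stands still between calls to the robot, and variables do not carry over. Pictures are saved under pics/ and viewed, about 8 in all and at most 12, crops included, and the job is handed in when it is done.

```bash
mkdir -p pics; ls; python3 - <<'E'
from station import robot
import cv2
for n in("top","side"):
    im=robot.capture(n); cv2.imwrite(f"pics/{n}0.png",im)
    m=robot.camera_model(n); print(n,m)
print(robot.get_time_s(),robot.get_eef_rot())
E
```

```text
pics
top {'mtx': array([[387.88719082,   0.        , 248.24520591],
       [  0.        , 387.88719082, 189.77999474],
       [  0.        ,   0.        ,   1.        ]]), 'dist': array([0.0421496, 0.       , 0.       , 0.       , 0.       ]), 'eye': array([ 180.61198262, -166.58318607, 1168.53101944]), 'orientation': array([-2.98657486,  0.00792581, -1.58755742])}
side {'mtx': array([[431.58965883,   0.        , 249.44744407],
       [  0.        , 431.58965883, 191.47189789],
       [  0.        ,   0.        ,   1.        ]]), 'dist': array([-0.07864057,  0.        ,  0.        ,  0.        ,  0.        ]), 'eye': array([ -49.26623145, -942.40226888,  958.26754082]), 'orientation': array([-2.36866431, -0.00419531, -0.50893847])}
0.1 [-3.14051084e+00 -3.37800676e-05  2.70381901e+00]
```

View pics/top0.png

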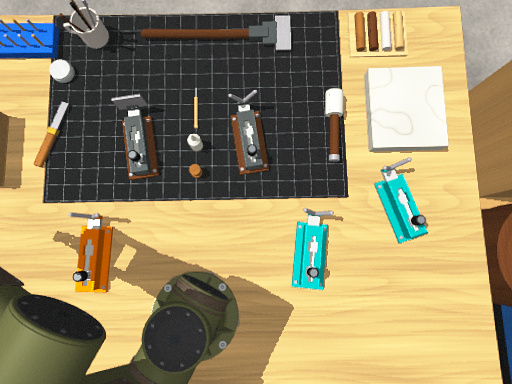

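View pics/side0.png

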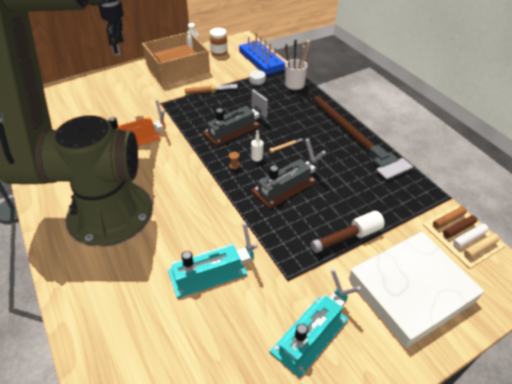

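The top view shows two dark arms on the mat. The left one, at about (138,145), has the plate. The right one, at about (250,140), has the V fork, so it is the handle rest, with its button at about (252,150). In the side view that arm is at about (287,180). Next I'll enlarge it in both views.

```bash
python3 - <<'E'
import cv2,numpy as np
a=cv2.imread("pics/top0.png")[85:180,220:280]; b=cv2.imread("pics/side0.png")[140:210,245:330]
a=cv2.resize(a,None,fx=6,fy=6,interpolation=cv2.INTER_CUBIC); b=cv2.resize(b,(int(85*5),70*5),interpolation=cv2.INTER_CUBIC)
c=np.zeros((570,790,3),np.uint8); c[:570,:360]=a; c[:350,362:787]=b
c=np.clip(c*1.0*1.6,0,255).astype(np.uint8)
cv2.imwrite("pics/crop1.png",c)
E
```

```text
(no output)
```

View pics/crop1.png

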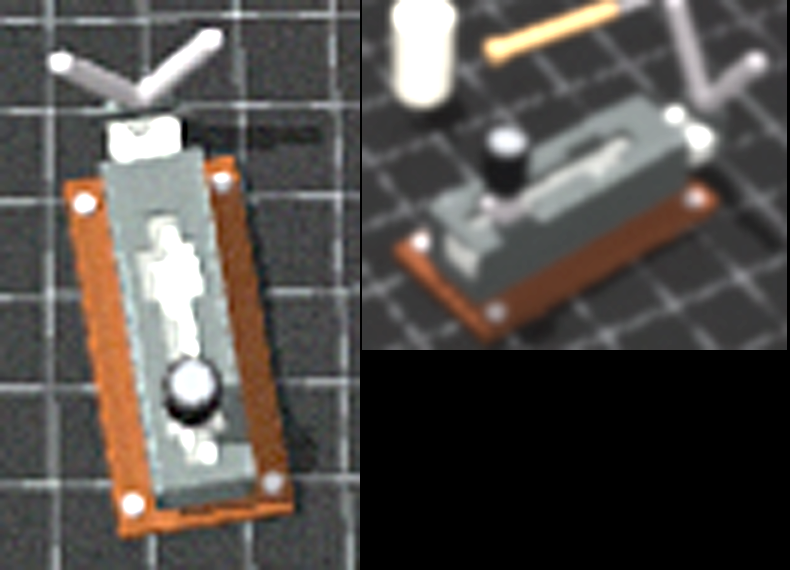

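The crop shows the V fork at the top left of it. In the top view, in crop pixels, the knob top is at about (193,382) and the base screws are at (85,203), (222,181), (272,483) and (133,505). In the side view the knob top is at about (506,142) and three screws are at (421,242), (496,311) and (695,198). Next I'll triangulate these.

```bash
cat > h.py <<'E'
import numpy as np,cv2
from scipy.spatial.transform import Rotation as R
from station import robot
def ray(n,p):
    m=robot.camera_model(n)
    u=cv2.undistortPoints(np.array([[p]],float),m["mtx"],m["dist"])[0,0]
    return m["eye"],R.from_euler("xyz",m["orientation"]).apply([*u,1])
def plane(n,p,z):
    e,d=ray(n,p); return e+d*(z-e[2])/d[2]
def tri(pt,ps):
    (e,d),(f,g)=ray("top",pt),ray("side",ps)
    s=np.linalg.lstsq(np.c_[d,-g],f-e,rcond=None)[0]
    a,b=e+s[0]*d,f+s[1]*g
    return (a+b)/2,np.linalg.norm(a-b)
E
python3 - <<'E'
from h import *
np.set_printoptions(precision=1,suppress=True)
T=lambda c:((c[0]+.5)/6+219.5,(c[1]+.5)/6+84.5)
S=lambda c:((c[0]-362+.5)/5+244.5,(c[1]+.5)/5+139.5)
top={"knob":(193,382),"FL":(85,203),"FR":(222,181),"RR":(272,483),"RL":(133,505),"tipL":(60,63),"tipR":(212,39)}
side={"knob":(506,142),"RL":(421,242),"RR":(496,311),"FR":(695,198),"tipR":(757,62)}
for k in side: print(k,*tri(T(top[k]),S(side[k])))
z=13;P={k:plane("top",T(top[k]),z) for k in ("FL","FR","RR","RL")}
for k in P: print(k,P[k])
f=(P["FL"]+P["FR"])/2;r=(P["RL"]+P["RR"])/2
c=(f+r)/2;d=f-r;yaw=np.arctan2(d[1],d[0]);L=np.linalg.norm(d)
print("c",c,"yaw",yaw,"len",L,"wid",np.linalg.norm(P["FL"]-P["FR"]),"knob pred",c+d/L*-45,"side knob z106",plane("side",S(side["knob"]),106),"top z106",plane("top",T(top["knob"]),106))
print("base corners",[plane("top",T(q),12) for q in((65,185),(235,157),(293,505),(122,535))])
w=[plane("top",T(top[k]),111) for k in("tipL","tipR")];print("tips",w,np.linalg.norm(w[0]-w[1]))
E
```

```text
knob [ 463.8 -172.8  110.7] 0.02688171390415492
RL [ 425.5 -142.1   19.7] 1.1359589830692545
RR [ 436.2 -212.6   18.3] 1.851631502176363
FR [ 595.5 -190.5   18.5] 1.9100154716671178
tipR [ 632.9 -185.3  111. ] 2.035418686177152
FL [ 586.1 -119.3   13. ]
FR [ 596.5 -190.3   13. ]
RR [ 436.5 -212.5   13. ]
RL [ 426.4 -141.8   13. ]
c [ 511.4 -165.9   13. ] yaw 0.1389453141860187 len 161.40681790383186 wid 71.77664623731542 knob pred [ 466.8 -172.2   13. ] side knob z106 [ 466.6 -168.5  106. ] top z106 [ 465.  -172.8  106. ]
base corners [array([ 596.3, -109. ,   12. ]), array([ 609.7, -197.3,   12. ]), array([ 425.1, -222.9,   12. ]), array([ 411.2, -136. ,   12. ])]
tips [array([ 621.3, -112.2,  111. ]), array([ 631.8, -184.9,  111. ])] 73.48731055929389
```

Both views agree. The knob is near (466,-172) with its top at about 106–110. The yaw is about 0.14, and the base measures about 187x89 with fork tips 73 apart. I'll grip the knob with the jaws along the tube so the pads push it positively.

```bash
python3 - <<'E'
from h import *
np.set_printoptions(precision=2,suppress=True)
qs=[(y,robot.inverse_kinematics([466,-172,200],[np.pi,0,y])) for y in(1.71,-1.43)]
for q in qs: print(q)
y=min((q for q in qs if q[1] is not None),key=lambda t:abs(t[1][5]))[0]
robot.move_to([466,-172,200],[np.pi,0,y])
robot.line_to([466,-172,97],v=120)
print(robot.get_tool_pos(),robot.get_wrist_force())
robot.clamp(25)
print(robot.get_gripper_width(),robot.get_wrist_force(),robot.get_time_s())
a=robot.capture("top")[85:180,190:310];b=robot.capture("side")[110:210,225:345]
a=cv2.resize(a,None,fx=3.3,fy=3.3,interpolation=2);b=cv2.resize(b,None,fx=3.3,fy=3.3,interpolation=2)
c=np.zeros((340,800,3),np.uint8);c[:a.shape[0],:a.shape[1]]=a;c[:b.shape[0],400:400+b.shape[1]]=b
cv2.imwrite("pics/grip.png",c)
E
```

```text
(1.71, array([-0.43,  0.2 ,  1.69,  0.  ,  1.25, -0.57]))
(-1.43, None)
[ 466.36 -172.13   97.66] [-0.54 -0.52  1.41]
-0.0013524997469703216 [-0.01  0.49  3.21] 4.3917
```

View pics/grip.png

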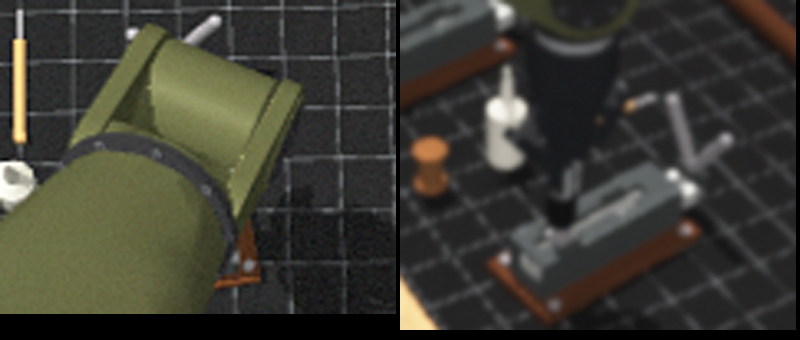

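The gripper reads fully shut, and in the side view the fingertips end at about (565,195) in the crop, over the knob's top edge. So the knob isn't between the pads. I'll compare the projected TCP and tip with the picture at both poses.

```bash
cat >> h.py <<'E'
def proj(n,p):
    m=robot.camera_model(n);Rm=R.from_euler("xyz",m["orientation"]).as_matrix().T
    return cv2.projectPoints(np.array([p],float),cv2.Rodrigues(Rm)[0],-Rm@m["eye"],m["mtx"],m["dist"])[0][0,0]
E
python3 - <<'E'
from h import *
np.set_printoptions(precision=1,suppress=True)
p=robot.get_tool_pos();print(p,robot.get_eef_rot(),robot.get_wrist_force(),robot.get_gripper_width(),robot.get_q())
for dz in(54,0,-19): print(dz,proj("side",p+[0,0,dz]))
for dz in(0,-19,-6): print("start",proj("side",np.array([233.2,498.1,219.4+dz])))
print("knob top/bot",proj("side",[466,-172,106]),proj("side",[466,-172,70]))
im=robot.capture("side")[120:200,225:325]
c=cv2.resize(im,None,fx=6,fy=6,interpolation=2);s=cv2.resize(cv2.imread("pics/side0.png")[0:80,85:145],None,fx=3,fy=3)
o=np.zeros((480,790,3),np.uint8);o[:,:600]=c;o[:240,605:785]=s
cv2.imwrite("pics/c3.png",np.clip(o*2.,0,255).astype(np.uint8))
E
```

```text
[ 466.1 -172.1   97.1] [3.1 0.  1.7] [ 0.6 -0.6  3.5] 0.004683934553723616 [-0.4  0.3  1.8 -0.   1.  -0.6]
54 [274.6 157.1]
0 [273.8 171. ]
-19 [273.5 175.7]
start [119.8  54.4]
start [120.8  59.3]
start [120.1  56. ]
knob top/bot [273.8 168.8] [273.3 177.7]
```

View pics/c3.png

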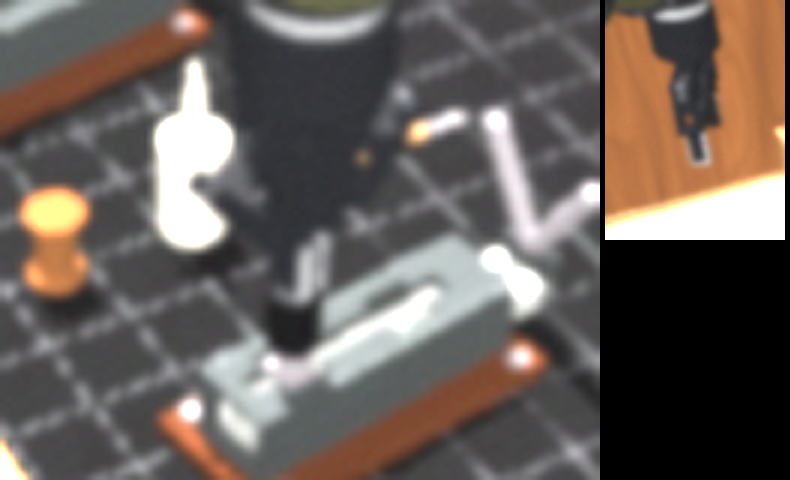

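The picture and the model disagree here. I expect the shut tip at px (273.5,175.7), but see it at about (276.7,170). I'll lift clear and check the fingertip against the calibration in free space, first shut and then open.

```bash
python3 - <<'E'
from h import *
np.set_printoptions(precision=1,suppress=True)
print("start near/far tip",proj("side",[215,460,213]),proj("side",[251,536,213]))
robot.line_to([466,-172,170],v=150)
u=np.array([.99,.14,0])
def info(k):
    p=robot.get_tool_pos();print(k,p,robot.get_wrist_force(),robot.get_gripper_width())
    for dz in(0,-6,-19):
        print(dz,*[proj("side",p+[0,0,dz]+u*s) for s in(-42,-5,0,5,42)])
    return robot.capture("side")[90:190,225:325]
a=info("shut");robot.open();b=info("open")
o=np.hstack([cv2.resize(i,None,fx=4,fy=4,interpolation=2) for i in(a,b)])
cv2.imwrite("pics/c4.png",np.clip(o*2.,0,255).astype(np.uint8)); print(robot.get_time_s())
E
```

```text
start near/far tip [118.3  62. ] [121.9  50.4]
shut [ 465.6 -171.8  169.1] [ 0.1 -0.8  0.1] 0.000683239192224337
0 [263.  158.2] [273.3 153. ] [274.7 152.3] [276.1 151.6] [286.  146.5]
-6 [262.9 159.8] [273.2 154.6] [274.6 153.9] [276.  153.2] [285.9 148.1]
-19 [262.8 163.3] [273.  158.1] [274.4 157.4] [275.7 156.7] [285.6 151.6]
open [ 466. -172.  170.] [-0.2  0.2  0.2] 0.9997948554420786
0 [263.1 157.9] [273.5 152.7] [274.9 152. ] [276.2 151.3] [286.2 146.2]
-6 [263.1 159.6] [273.4 154.3] [274.8 153.6] [276.1 152.9] [286.1 147.9]
-19 [263.  163.1] [273.2 157.8] [274.6 157.1] [275.9 156.4] [285.8 151.3]
6.0583
```

View pics/c4.png

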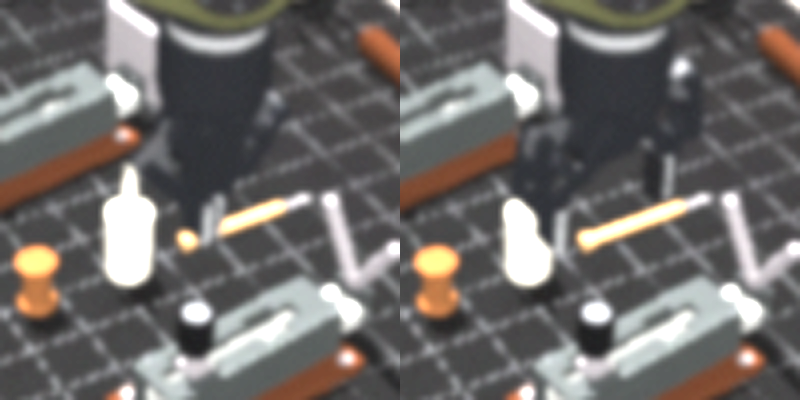

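Shut and open, the tips appear about 7.5 px higher than the reported TCP implies. That is roughly 28 mm of height, and it fits the 3 N I felt when the fingers shut on top of the knob. I'll measure the offset by contact, touching the knob top (z about 106) with shut fingers. The button is locked in its hole, so this does no harm.

```bash
python3 - <<'E'
from h import *
np.set_printoptions(precision=1,suppress=True)
robot.clamp(25)
robot.line_to([466,-172,110],v=150); robot.sleep(.1)
f0=robot.get_wrist_force();print(f0)
for z in range(106,84,-3):
    robot.line_to([466,-172,z],v=40); robot.sleep(.1)
    f=robot.get_wrist_force()-f0;print(z,robot.get_tool_pos(),f)
    if f[2]>5: break
robot.line_to([466,-172,130],v=150)
print(robot.get_time_s())
E
```

```text
[-0.5 -0.3  0.4]
106 [ 466.1 -172.   106.2] [ 1.1  0.1 -0. ]
103 [ 466. -172.  103.] [ 0.2  0.7 -0.1]
100 [ 466. -172.  100.] [ 1.  -0.5 -0.2]
97 [ 466.2 -172.1   97.2] [ 1.3 -0.2  2.6]
94 [ 466.1 -172.1   94.1] [ 1.8 -0.8  3.6]
91 [ 466.1 -172.1   91.1] [ 1.1 -1.   3.8]
88 [ 466.1 -172.1   88.2] [ 0.8 -1.5  4.2]
85 [ 466.2 -172.1   85.3] [ 0.2 -1.2  5.9]
10.725
```

Contact came at TCP z of about 98.5, followed by the button's soft spring (3–4 N) and its bottom stop near 86. So the fingertips really are about 27 mm higher than stated, which matches the camera. I'll grip with the reported z corrected for that: TCP 70 puts the tips at about 78–82.

```bash
python3 - <<'E'
from h import *
np.set_printoptions(precision=1,suppress=True)
robot.open(); f0=robot.get_wrist_force()
robot.line_to([466,-172,70],v=120);print(robot.get_tool_pos(),robot.get_wrist_force()-f0)
robot.clamp(25);robot.sleep(.1)
print(robot.get_gripper_width(),robot.get_tool_pos(),robot.get_wrist_force()-f0,robot.get_time_s())
a=robot.capture("side")[110:210,225:325]
cv2.imwrite("pics/c5.png",np.clip(cv2.resize(a,None,fx=5,fy=5,interpolation=2)*2.,0,255).astype(np.uint8))
E
```

```text
[ 466.3 -172.1   70.5] [-0.4 -0.6 -0.7]
0.31883408278881054 [ 466.1 -172.    70.2] [-1.7  0.4  2.2] 12.8167
```

View pics/c5.png

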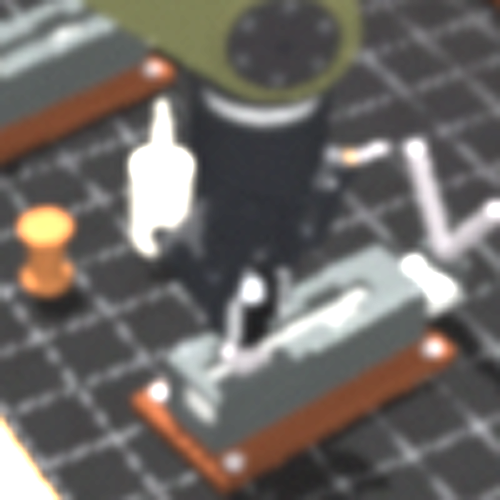

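The width of 0.319 equals 27 mm, and the knob sits between the pads at about (255,300), so it is gripped with little side force. Next I'll press it and slide the tube out.

```bash
python3 - <<'E'
from h import *
np.set_printoptions(precision=1,suppress=True)
u=np.array([np.cos(.14),np.sin(.14),0])
p=np.array([466,-172,58.5])
def st(k):print(k,robot.get_tool_pos(),robot.get_wrist_force(),robot.get_gripper_width(),robot.get_time_s())
robot.line_to(p,v=40);robot.sleep(.1);st("pressed")
for s in(10,40,70):
    robot.line_to(p+u*s,v=60);st(s)
    if np.linalg.norm(robot.get_wrist_force())>25: print("high");break
a=robot.capture("side")[110:210,225:325]
cv2.imwrite("pics/c6.png",np.clip(cv2.resize(a,None,fx=5,fy=5,interpolation=2)*2.,0,255).astype(np.uint8))
E
```

```text
pressed [ 466.4 -172.    58.5] [1.2 0.7 6. ] 0.3179468429894963 13.4
10 [ 476.5 -170.6   58.4] [0.9 1.5 6.6] 0.31417760523024507 13.7167
40 [ 506.1 -166.4   58.4] [1.9 1.3 6.4] 0.31566354997272117 14.3667
70 [ 535.8 -162.2   58.4] [2.1 1.3 5.9] 0.3220912053981135 15.0167
```

View pics/c6.png

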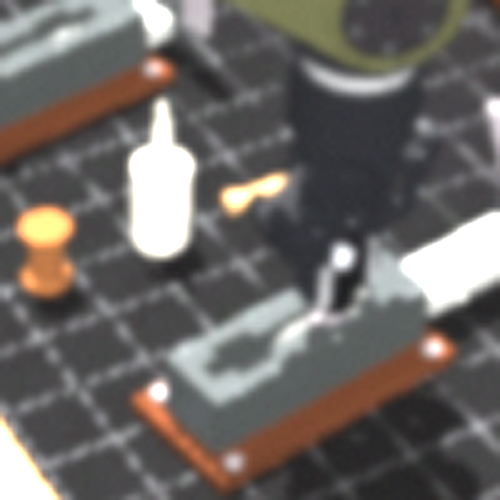

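The tube has slid out with the button, now at about (343,260), and the base hasn't moved. Next I'll release, lift, retreat and check.

```bash
python3 - <<'E'
from h import *
robot.open();robot.sleep(.2);print(robot.get_wrist_force())
p=robot.get_tool_pos();robot.line_to([p[0],p[1],200],v=200)
robot.move_j([1.066,0.3,1.521,0,1.321,-0.067])
a=robot.capture("top")[70:180,200:290];b=robot.capture("side")[110:210,240:350]
o=np.zeros((550,800,3),np.uint8);a=cv2.resize(a,None,fx=5,fy=5,interpolation=2);b=cv2.resize(b,None,fx=3,fy=3,interpolation=2)
o[:550,:450]=a;o[:300,460:790]=b
cv2.imwrite("pics/c7.png",np.clip(o*1.6,0,255).astype(np.uint8));print(robot.get_time_s(),robot.get_wrist_force())
E
```

```text
[-0.29648739  0.10727448  0.60887481]
19.3917 [ 0.70191076 -0.23513153  0.07110621]
```

View pics/c7.png

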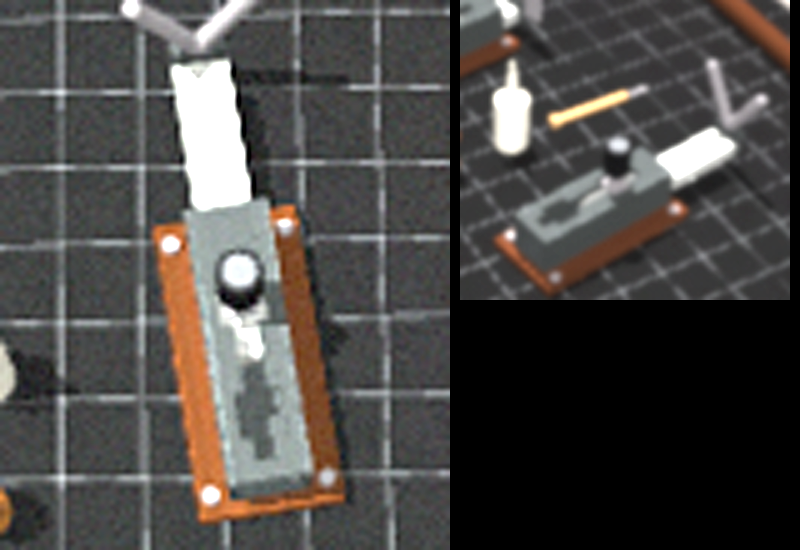

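The knob top is at about (240,271) in the top crop and (618,143) in the side crop. I'll triangulate its height and travel, and check the stop arm's change.

```bash
python3 - <<'E'
from h import *
np.set_printoptions(precision=1,suppress=True)
t=(240.5/5+199.5,271.5/5+69.5);s=((618.5-460)/3+239.5,143.5/3+109.5)
p,r=tri(t,s);print(p,r,"moved",(p-[463.8,-172.8,110.7])@[.99,.14,0],"dz",p[2]-110.7)
for z in(106,94):print(z,proj("top",[535.5,-162,z]),proj("side",[535.5,-162,z]))
print(t,s)
a=cv2.imread("pics/top0.png")[85:190,100:170].astype(int);b=robot.capture("top")[85:190,100:170].astype(int)
d=abs(a-b).max(2);print("stop arm diff px>40:",(d>40).sum(),d.mean())
E
```

```text
[ 534.9 -162.6  113.6] 1.389654164795765 moved 71.83167908597372 dz 2.8807738238833025
106 [247.5 124.2] [292.  159.1]
94 [247.5 125.6] [291.7 162.2]
(247.6, 123.8) (292.3333333333333, 157.33333333333334)
stop arm diff px>40: 0 4.785306122448979
```

```bash
python3 -c "
from station import robot
robot.finish_job();print(robot.get_time_s())"
```

```text
the job is handed in; nothing more can be done
the job is handed in; nothing more can be done
```

I gripped the handle rest's button, pressed it down 12 mm, slid the tube out 70 mm to the next hole and let go. The arm then went back to its start pose, and the job was handed in at about 19.4 s, with no verdict reported.

**Final checks**
- **Tube:** the button moved 72 ± 2 mm by camera and 70 mm by the gripper. The last picture shows it in the second hole.
- **Button:** its top measures 113.6 mm up, against 110.7 mm before the job. It would read about 12 mm lower if it were still caught down, so it is up.
- **Other arm:** it looks unchanged in the top view, with no pixel clearly different.

**What failed or disagreed**
- **First grasp missed:** the fingers shut on top of the knob. The camera and a touch on the knob top both showed the fingertips about 27 mm farther back than the stated tool frame. I corrected for that and the second grasp held, with the jaws 27 mm apart on the 28 mm knob.
- **Extra presses in the first hole:** the miss pushed lightly on the knob's top, and the touch test pressed the button down and released it. The tube was not slid.
- **Camera heights:** they read about 5 mm high throughout, and 7 to 8 mm high on the last check.

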